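Show the code on the loaded sample pot to the camera

TASK

One of the three identical sample pots in the rack holds a mineral sample and is clearly heavier than the two empty ones: find it by feeling its weight, draw it out of the rack, tip it so that the code on its base squarely faces the lens of the small code camera, and keep holding it still there, base centred on the line of sight about 10 cm in front of the lens, free of everything but the gripper. The program finishes while the gripper still holds the pot in view; the two empty pots must be down in the rack, and the other things on the desk are left alone.

Things in the scene. Friction and masses are not known exactly. Their poses are not given: they have to be found in the camera images.
- pot_a: one of three identical opaque pots: round, 38 mm wide over body and cap, 90 mm tall, straight sides, white, grey cap, dark code on the base. Origin: centre of its base; z along its axis to the cap. Starts upright in a rack hole, base 10 mm above the table, 60 mm standing out above the rack. Which one is loaded cannot be seen and its place changes: loaded 0.38 to 0.52 kg, empty 0.11 to 0.15 kg
- pot_b: one of three identical opaque pots: round, 38 mm wide over body and cap, 90 mm tall, straight sides, white, grey cap, dark code on the base. Origin: centre of its base; z along its axis to the cap. Starts upright in a rack hole, base 10 mm above the table, 60 mm standing out above the rack. Which one is loaded cannot be seen and its place changes: loaded 0.38 to 0.52 kg, empty 0.11 to 0.15 kg
- pot_c: one of three identical opaque pots: round, 38 mm wide over body and cap, 90 mm tall, straight sides, white, grey cap, dark code on the base. Origin: centre of its base; z along its axis to the cap. Starts upright in a rack hole, base 10 mm above the table, 60 mm standing out above the rack. Which one is loaded cannot be seen and its place changes: loaded 0.38 to 0.52 kg, empty 0.11 to 0.15 kg
- rack: fixed aluminium block, 90 mm (its x) by 270 mm (its y), 40 mm high, with three round holes in a row along its y axis at -85, 0 and +85 mm, 41 mm wide and 30 mm deep (1.5 mm play all round a pot). Origin: centre of its underside, on the table; z up
- camera_stand: fixed low stand of the code camera: a dark steel foot 120 mm (its x) by 90 mm (its y), 12 mm high, with two aluminium cheeks, 68 mm tall, that carry the head. Origin at table height, 15 mm from the foot's middle towards the robot; its -x points the way the camera faces, roughly at the robot
- camera_head: camera head fixed in the stand: a black cylinder 52 mm wide and 70 mm long with a white light ring (58 mm wide) round the lens. Origin: centre of the lens face, 90 mm above the table and 20 mm from the stand's origin towards the robot side; its z axis is the line of sight, rising 60 degrees above level towards the robot's side. It is sharp at 100 mm in front of the lens
- petri: bystander: closed glass petri dish, 95 mm wide, 17 mm high, on the black rubber mat (220 x 260 mm, 3 mm thick); origin under its centre
- scissors: bystander: scissors with blue handles lying on the black mat, 130 mm long along their x, 60 mm wide, 8 mm high; origin near the pivot, underside
- jar: bystander: closed glass jar with green cap, 66 mm wide, 100 mm tall, beyond the rack; origin under its centre
- tweezers: bystander: steel tweezers lying beyond the rack, 130 mm long along their x, 6 mm high; origin under the middle
- phone: bystander: black phone lying flat, 148 x 74 x 9 mm; origin under its centre
- tumbler: bystander: grey travel cup with orange lid, 82 mm wide, 150 mm tall; origin under its centre
- mug: bystander: yellow mug, 80 mm wide, 90 mm tall; origin under its centre
There are look-alikes about, which are no part of the job. What is shaped like the pot_c but orange is not meant.

How it is judged:
On the way:
1. the loaded pot is drawn right out of its hole, its base above the rack's top, only empty pots resting in the rack (((z of pot_a in the frame of rack above 0.045 m and contact force between pot_a and the fingers above 1 N and contact force between each of pot_b, pot_c and rack below 2.5 N) or (z of pot_b in the frame of rack above 0.045 m and contact force between pot_b and the fingers above 1 N and contact force between each of pot_a, pot_c and rack below 2.5 N) or (z of pot_c in the frame of rack above 0.045 m and contact force between pot_c and the fingers above 1 N and contact force between each of pot_a, pot_b and rack below 2.5 N))), for 0.2 s.
At the end, for the whole second after the job is handed in: Loaded pot held still by the fingers alone; base centre 70 to 130 mm before the lens and within 20 mm of the line of sight along each of the head's x and y, pot axis within 15 degrees of it, base towards the lens; both empty pots, and only those, seated in the rack (((x of pot_a in the frame of camera_head between -0.02 and 0.02 m and y of pot_a in the frame of camera_head between -0.02 and 0.02 m and z of pot_a in the frame of camera_head between 0.07 and 0.13 m and angle between the z axis of pot_a and the z axis of camera_head, either way round below 0.26 rad and angle between pot_a's own z axis and vertical below 1.1 rad and contact force between pot_a and the fingers above 2 N and linear speed of pot_a below 0.02 m/s and angular speed of pot_a below 0.2 rad/s and contact force between pot_a and rack below 0.1 N and contact force between pot_a and camera_stand below 0.1 N and contact force between pot_a and pot_b below 0.1 N and contact force between pot_a and pot_c below 0.1 N and (z of pot_b in the frame of rack between 0.004 and 0.018 m and x of pot_b in the frame of rack between -0.01 and 0.01 m and y of pot_b in the frame of rack between -0.1 and 0.1 m and angle between pot_b's own z axis and vertical below 0.2 rad and contact force between pot_b and rack below 2.5 N) and (z of pot_c in the frame of rack between 0.004 and 0.018 m and x of pot_c in the frame of rack between -0.01 and 0.01 m and y of pot_c in the frame of rack between -0.1 and 0.1 m and angle between pot_c's own z axis and vertical below 0.2 rad and contact force between pot_c and rack below 2.5 N)) or (x of pot_b in the frame of camera_head between -0.02 and 0.02 m and y of pot_b in the frame of camera_head between -0.02 and 0.02 m and z of pot_b in the frame of camera_head between 0.07 and 0.13 m and angle between the z axis of pot_b and the z axis of camera_head, either way round below 0.26 rad and angle between pot_b's own z axis and vertical below 1.1 rad and contact force between pot_b and the fingers above 2 N and linear speed of pot_b below 0.02 m/s and angular speed of pot_b below 0.2 rad/s and contact force between pot_b and rack below 0.1 N and contact force between pot_b and camera_stand below 0.1 N and contact force between pot_b and pot_a below 0.1 N and contact force between pot_b and pot_c below 0.1 N and (z of pot_a in the frame of rack between 0.004 and 0.018 m and x of pot_a in the frame of rack between -0.01 and 0.01 m and y of pot_a in the frame of rack between -0.1 and 0.1 m and angle between pot_a's own z axis and vertical below 0.2 rad and contact force between pot_a and rack below 2.5 N) and (z of pot_c in the frame of rack between 0.004 and 0.018 m and x of pot_c in the frame of rack between -0.01 and 0.01 m and y of pot_c in the frame of rack between -0.1 and 0.1 m and angle between pot_c's own z axis and vertical below 0.2 rad and contact force between pot_c and rack below 2.5 N)) or (x of pot_c in the frame of camera_head between -0.02 and 0.02 m and y of pot_c in the frame of camera_head between -0.02 and 0.02 m and z of pot_c in the frame of camera_head between 0.07 and 0.13 m and angle between the z axis of pot_c and the z axis of camera_head, either way round below 0.26 rad and angle between pot_c's own z axis and vertical below 1.1 rad and contact force between pot_c and the fingers above 2 N and linear speed of pot_c below 0.02 m/s and angular speed of pot_c below 0.2 rad/s and contact force between pot_c and rack below 0.1 N and contact force between pot_c and camera_stand below 0.1 N and contact force between pot_c and pot_a below 0.1 N and contact force between pot_c and pot_b below 0.1 N and (z of pot_a in the frame of rack between 0.004 and 0.018 m and x of pot_a in the frame of rack between -0.01 and 0.01 m and y of pot_a in the frame of rack between -0.1 and 0.1 m and angle between pot_a's own z axis and vertical below 0.2 rad and contact force between pot_a and rack below 2.5 N) and (z of pot_b in the frame of rack between 0.004 and 0.018 m and x of pot_b in the frame of rack between -0.01 and 0.01 m and y of pot_b in the frame of rack between -0.1 and 0.1 m and angle between pot_b's own z axis and vertical below 0.2 rad and contact force between pot_b and rack below 2.5 N)))); the arm keeps its last pose, push and grip.
It fails at once if a bystander (petri dish, scissors, jar, tweezers, phone, travel cup, mug) is shifted more than 30 mm (distance of any of petri, scissors, jar, tweezers, phone, tumbler, mug from where it was at the start of the episode above 0.03 m).
It also fails if it takes over 61 s, if anything falls off the work surface, if the arm or the gripper's body presses on something with over 40 N, if the wrist force passes 120 N, or if a joint passes its speed limit or range.

ROBOT

A 7-joint arm with a two-finger parallel gripper is mounted at the origin on the work surface. World frame = base frame: x ahead of the robot, y to its left, z up, the work surface at z = 0. Lengths are in m, angles in rad, forces in N, time in s.
With the tool pointing down it reaches from about 0.4 to 0.85 m from the base axis. Payload 10.4 kg.
Tool frame: the origin (TCP) lies on the centre line of the jaws, within the pads' length; the fingertips stand 25 mm ahead of it and the grasp point (between the pads) lies 6 mm ahead of it (tcp_to_tips is the z of the fingertips in the tool frame, in m); z points along the fingers, y is the line along which they close (so a half turn about z gives the same grasp; the last joint's range is limited). The gripper opens to 85 mm and grips with 20 to 120 N. Pads are 22 mm wide; open, the fingers measure 114 mm over their backs; the gripper's body (76 mm by 85 mm) begins 54 mm behind the grasp point. The pads swing forward as they close: fully open they stand 13 mm farther back than shut.
Start: joints at [1.138, 0.332, -0.065, 1.46, 0.022, 1.35, -0.088], TCP at [0.249, -0.573, 0.256] pointing down, gripper open.
Joint ranges: [-2.6, 2.6], [-0.5, 2.12], [-1.47, 1.34], [0.16, 2.42], [-1.27, 4.41], [0.06, 2.06], [-2.6, 2.6]. Speed limits (rad/s): [2.22, 2.22, 2.79, 2.79, 3.14, 3.14, 3.14].

INTERFACE

Orientations are given as a unit quaternion [w, x, y, z].
In Python, from plant import goto, line_to, set_joints, move_gripper, dwell, inverse_kinematics, capture, camera_params, MotionError, finish_job, search_frame, trace, current_clock, current_joint_positions, current_joint_vel, current_effort, current_tool_pos, current_ee_rot, current_ft_force, current_torque, current_opening, current_finger_force, tcp_to_tips gives the robot as it stands. Calls block until the motion is done:
- goto(position, orientation): joint-space move of the TCP to a pose.
- line_to(position, max_speed=0.15, attitude=None): straight line of the TCP; attitude=None keeps the orientation; max_speed is the mean speed in m/s.
- set_joints(angles): joint-space move.
- move_gripper(opening): finger opening in m; the grip force is fixed at half the most; returns when the fingers have stopped.
- dwell(seconds).
- inverse_kinematics(position, orientation): joint angles nearest the present ones, or None.
- capture(name): name is "side" or "top"; returns the picture (384x512x3 uint8, red, green, blue); there is no depth.
- camera_params(name): a dict with "fx", "fy", "cx", "cy" (pixels), "rvec" (rotation vector, rad) and "tvec" (3), from world to camera coordinates, as OpenCV has them. Camera axes: x right, y down, z forward; pixel columns grow to the right and rows downward; lengths in m; the calibration is good to about 2 mm. A picture is of the moment at which its call begins. camera_params takes no time and is no camera call.
A pose or a line that the arm cannot do raises MotionError and nothing moves.
- finish_job(): hands the job in; it is judged then, once.
Trained networks look in the newest picture that a camera, given by its name, has taken for a name from the list of things; names that differ only in an ending like _2 or _b are one class to them, and where a whole thing is asked for, a point or a joint stands for the part that bears it (a point fixed in the world has none). Each returns a list of dicts, best first, with "conf" (0 to 1); they miss things now and then, are a little off and sometimes report something else, mostly with a low value. They report only what shows in the picture. A call takes as long as a camera call. They do not tell look-alikes from the thing itself.
- search_frame(camera, target): "position" ([column, row] in pixels, amid what is visible of it).
- trace(camera, target): "mask" (384x512 bool, what is visible of it) and "position" ([column, row] in pixels, amid what is visible of it).
Readings, each from a call of its own:
- current_clock(): time.
- current_joint_positions(): joint angles.
- current_joint_vel(): joint speeds.
- current_effort(): joint torques, N m.
- current_tool_pos(): TCP position.
- current_ee_rot(): TCP orientation.
- current_ft_force(): force on the tool from outside, world axes, zero at the start.
- current_torque(): the same for the moment, N m.
- current_opening(): finger opening in m.
- current_finger_force(): force on a finger pad.
Only numpy, scipy, OpenCV 4.12 (cv2) and the standard library are available. Lean on these libraries where they do the work, as an engineer would, in place of code of your own. Each camera call takes 0.05 s, during which the arm holds its last target. There are 200 camera calls.

## Working session

There is one attempt and no reset: what is moved stays moved. The work goes in short steps, each a Python script; the robot and the scene stay as the last script left them, time stands still between calls to the robot, and variables do not carry over. Pictures are saved under pics/ and viewed, at most 10 in all, crops included, and the job is handed in when it is done.

```bash
mkdir -p pics
cat > h.py <<'E'
import numpy as np, cv2
from plant import *
def cam(n):
    p=camera_params(n);K=np.array([[p['fx'],0,p['cx']],[0,p['fy'],p['cy']],[0,0,1.]])
    return K,np.array(p['rvec'],float),np.array(p['tvec'],float)
def proj(n,P):
    K,r,t=cam(n);return cv2.projectPoints(np.array(P,float).reshape(-1,1,3),r,t,K,None)[0].reshape(-1,2)
def ray(n,uv):
    K,r,t=cam(n);R=cv2.Rodrigues(r)[0];d=R.T@np.linalg.solve(K,[uv[0],uv[1],1]);return -R.T@t,d
def onz(n,uv,z):
    c,d=ray(n,uv);return c+d*(z-c[2])/d[2]
def tri(uv1,uv2,a='side',b='top'):
    c1,d1=ray(a,uv1);c2,d2=ray(b,uv2)
    s=np.linalg.lstsq(np.c_[d1,-d2],c2-c1,rcond=None)[0];p=c1+d1*s[0];q=c2+d2*s[1];return (p+q)/2,np.linalg.norm(p-q)
E
python3 - <<'E'
from h import *
np.set_printoptions(precision=3,suppress=True)
ims=[]
for n in('side','top'):
    im=capture(n);cv2.imwrite(f'pics/{n}0.png',cv2.resize(im[:,:,::-1],(800,600)))
    print(n,ray(n,(256,192)))
    for t in('pot_a','rack','camera_stand','camera_head','jar','tumbler','mug','phone','petri'):
        print(t,[(np.round(d['position'],1),round(d['conf'],2)) for d in search_frame(n,t)][:5])
print(current_clock(),current_ee_rot(),current_ft_force())
E
```

```text
side (array([-0.034,  1.046,  1.03 ]), array([ 0.384, -0.69 , -0.614]))
pot_a [(array([247.9, 239.7]), 0.85), (array([228.9, 211.1]), 0.82), (array([298.4, 237.9]), 0.8), (array([265.5, 227.3]), 0.68), (array([227.7, 252.1]), 0.59)]
rack [(array([248.2, 258.2]), 0.64), (array([248.7, 238.5]), 0.51)]
camera_stand [(array([255.6, 165.1]), 0.79), (array([265.6, 225.7]), 0.72)]
camera_head [(array([258.7, 155.9]), 0.6)]
jar [(array([196.3, 189.7]), 0.98)]
tumbler [(array([294.1, 128.6]), 0.68)]
mug [(array([207.5, 323.3]), 0.67)]
phone [(array([342.8, 166.2]), 0.72), (array([321.3, 200.9]), 0.69)]
petri [(array([278.5, 198.3]), 0.65)]
top (array([0.34 , 0.009, 1.366]), array([ 0.177, -0.018, -0.984]))
pot_a [(array([227. , 184.1]), 0.68), (array([172.7, 216.6]), 0.65), (array([220.7, 227.6]), 0.63), (array([221.9, 263.1]), 0.63), (array([204.1, 259.4]), 0.55)]
rack [(array([378.8, 174.5]), 0.65)]
camera_stand []
camera_head [(array([313.9, 164.8]), 0.79), (array([234.5, 140.5]), 0.58)]
jar [(array([232.2, 142.3]), 0.84)]
tumbler [(array([377.6, 173.9]), 0.72)]
mug [(array([108.1, 239.9]), 0.91)]
phone [(array([360.6, 252.5]), 0.68)]
petri [(array([279.2, 213. ]), 0.8), (array([217.7, 228.1]), 0.46)]
1.0 [0.    0.979 0.203 0.   ] [ 0.163 -0.001 -0.211]
```

View pics/side0.png

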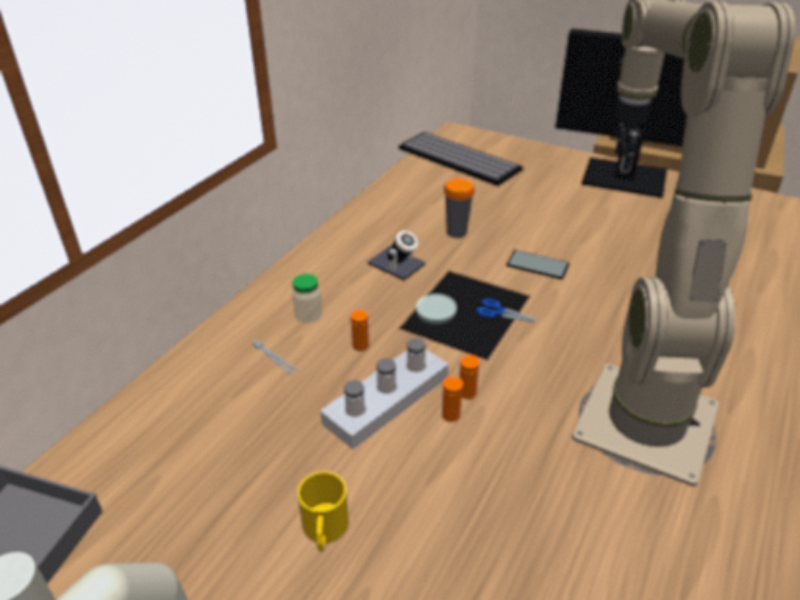

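View pics/top0.png

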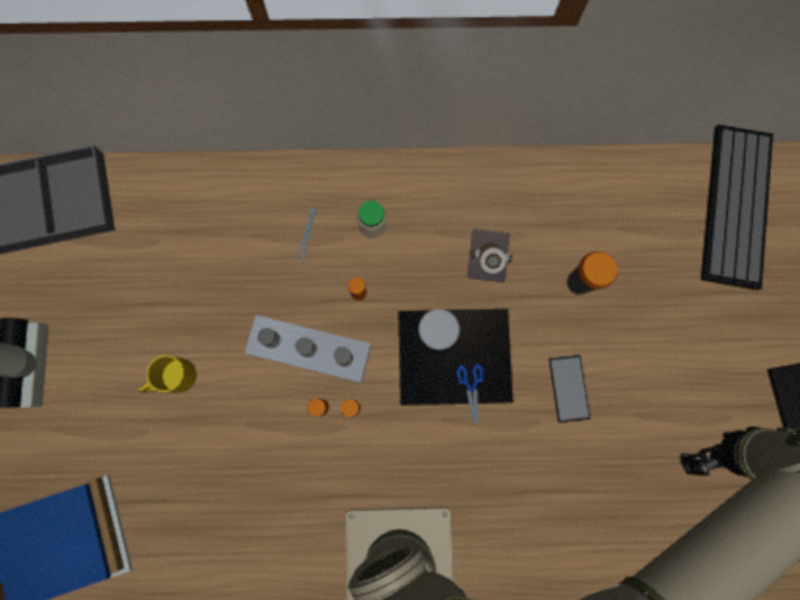

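The side view shows grey-capped pots at about (354,397), (386,375) and (416,355) px of 800x600. The top view has them at (268,337), (305,346) and (343,356). All three are white or grey and stand in the rack. The orange look-alikes, top view (357,287), (317,407) and (350,408), stand outside the rack and are not meant. The code camera's lens ring is at top (493,261) and side (405,241).

Run:
```python
from h import *
np.set_printoptions(precision=4,suppress=True)
s=1.5625
t=capture('top');m=trace('top','camera_stand')+trace('top','camera_head');
for d in m: print(d['conf'],d['position'],d['mask'].sum(),cv2.minAreaRect(np.argwhere(d['mask'])[:,::-1].astype(np.float32)))
r=trace('top','rack')
for d in r: print('rack',d['conf'],d['position'],d['mask'].sum(),cv2.minAreaRect(np.argwhere(d['mask'])[:,::-1].astype(np.float32)))
caps=[(268,337),(305,346),(343,356)];scap=[(354,388),(386,367),(416,347)]
for a,b in zip(caps,scap): print('cap',onz('top',np.array(a)/s,.1),tri(np.array(b)/s,np.array(a)/s))
c=[onz('top',np.array(p)/s,.04) for p in [(255,316),(370,344),(362,382),(247,354)]]
print('rackcorners',np.array(c),np.mean(c,0),[np.linalg.norm(c[i]-c[(i+1)%4]) for i in range(4)])
f=[onz('top',np.array(p)/s,.012) for p in [(473,230),(510,232),(505,282),(468,278)]]
print('foot',np.array(f),np.mean(f,0),[np.linalg.norm(f[i]-f[(i+1)%4]) for i in range(4)])
print('lens',onz('top',np.array([493,261])/s,.09),tri(np.array([405,241])/s,np.array([493,261])/s))
sd=capture('side')
def cr(im,x,y,w,h,k): return cv2.resize(im[y:y+h,x:x+w,::-1],(w*k,h*k),interpolation=cv2.INTER_CUBIC)
A=cr(t,150,190,100,75,4);B=cr(t,290,140,50,50,6);C=cr(sd,230,145,50,50,6);D=cr(sd,200,205,100,80,4)
o=np.zeros((600+20,800,3),np.uint8)[:600]
o[:300,:400]=A;o[:300,400:700]=B;o[300:600,400:700]=C;o[300:600,:400]=D[:300]
cv2.imwrite('pics/crop1.png',o)
```

```text
0.82 [311.9, 164.1] 769 ((313.0076904296875, 163.43846130371094), (26.419397354125977, 31.380786895751953), 7.125016689300537)
0.47 [314.4, 164.6] 264 ((315.0, 165.0), (18.0, 16.0), 90.0)
rack 0.63 [200.0, 227.6] 1768 ((196.20590209960938, 223.17649841308594), (78.58153533935547, 27.406526565551758), 14.03624439239502)
cap [0.4924 0.2726 0.1   ] (array([0.4935, 0.2738, 0.0954]), np.float64(0.0012746770482583273))
cap [0.4711 0.1928 0.1   ] (array([0.4715, 0.1936, 0.0934]), np.float64(0.0006727869076540972))
cap [0.4477 0.1112 0.1   ] (array([0.4484, 0.1118, 0.0915]), np.float64(4.581925252890147e-05))
rackcorners [[0.5483 0.3153 0.04  ]
 [0.4786 0.0548 0.04  ]
 [0.3938 0.074  0.04  ]
 [0.4622 0.3316 0.04  ]] [0.4707 0.1939 0.04  ] [np.float64(0.2695961107033053), np.float64(0.0869508986509627), np.float64(0.26655962974097347), np.float64(0.08764103046031535)]
foot [[ 0.7497 -0.1947  0.012 ]
 [ 0.7429 -0.2831  0.012 ]
 [ 0.6211 -0.2645  0.012 ]
 [ 0.6325 -0.1776  0.012 ]] [ 0.6865 -0.2299  0.012 ] [np.float64(0.08870385977712858), np.float64(0.12329454120404694), np.float64(0.08766081470160345), np.float64(0.1183877643657897)]
lens [ 0.6533 -0.2244  0.09  ] (array([ 0.6554, -0.224 ,  0.0886]), np.float64(0.003701889187533826))
```

View pics/crop1.png

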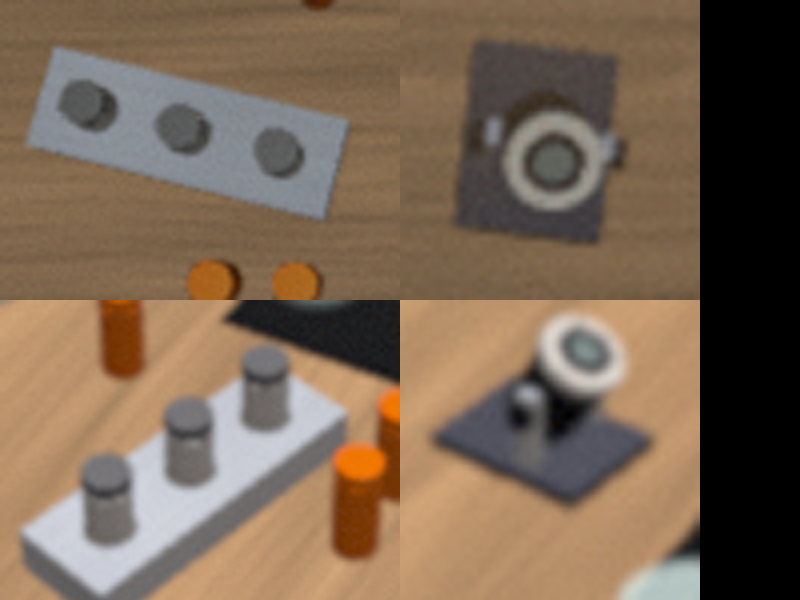

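The crop confirms three grey-capped white pots, all in the rack holes, with the orange look-alikes outside it. The measured spacing (83 and 85 mm), rack size and foot size all agree with the given sizes. Next I weigh the pots, nearest first.

```bash
cat >> h.py <<'E'
from scipy.spatial.transform import Rotation as Rn
np.set_printoptions(precision=4,suppress=True)
def quat(z,y):
    z=np.array(z,float)/np.linalg.norm(z);y=np.array(y,float);y-=z*(y@z);y/=np.linalg.norm(y)
    return Rn.from_matrix(np.c_[np.cross(y,z),y,z]).as_quat(scalar_first=True)
C0=np.array([.471,.1932]);ya=np.array([.265,.964]);ra=np.array([.964,-.265,0])
holes=[C0+ya*k for k in(-.085,0,.085)]
Rk=quat([0,0,-1],ra);Rk2=quat([0,0,-1],-ra)
L=np.array([.654,-.224,.089]);yw=np.deg2rad(-8.8)
d=np.array([-.5*np.cos(yw),-.5*np.sin(yw),np.sqrt(.75)])
T=L+.1*d+d*.066
hz=np.array([-np.sin(yw),np.cos(yw),0])
E
python3 - <<'E'
from h import *
print(holes,T)
for n,q in(('a',Rk),('b',Rk2)): print(n,[inverse_kinematics([*h,.076],q) for h in holes])
u=np.cross(d,hz)
for a in range(0,360,45):
    y=np.cos(np.deg2rad(a))*hz+np.sin(np.deg2rad(a))*u
    print(a,inverse_kinematics(T,quat(-d,y)))
E
```

```text
[array([0.4485, 0.1113]), array([0.471 , 0.1932]), array([0.4935, 0.2751])] [ 0.572  -0.2113  0.2328]
a [array([ 0.5926,  0.3413, -1.0304,  2.0294,  0.3573,  0.9624, -0.8897]), array([ 0.3728,  0.4519, -0.9927,  1.9156,  0.4455,  1.0138, -1.0861]), array([ 0.172 ,  0.5662, -0.9523,  1.7731,  0.5195,  1.0767, -1.2315])]
b [array([ 0.7419,  0.4521, -1.2282,  2.0248,  0.5051,  1.0164,  2.1387]), array([ 0.5383,  0.607 , -1.2384,  1.9098,  0.6477,  1.1055,  1.9114]), array([ 0.3464,  0.7587, -1.2467,  1.7661,  0.7724,  1.2071,  1.7488])]
0 [ 0.6401  0.0265 -0.3194  1.9619 -0.1274  0.6412  1.8224]
45 None
90 None
135 [ 0.7023  0.03   -0.3822  1.959  -0.1228  0.6412 -2.1074]
180 [ 0.7726  0.0343 -0.4533  1.9557 -0.1166  0.6413 -1.3257]
225 [ 0.8336  0.0382 -0.5151  1.953  -0.1104  0.6413 -0.544 ]
270 [ 0.8109  0.0367 -0.4921  1.954  -0.1128  0.6413  0.2428]
315 [ 0.7312  0.0317 -0.4115  1.9576 -0.1203  0.6412  1.0327]
```

```bash
cat >> h.py <<'E'
def weigh(i,dx=(0,0)):
    h=holes[i]+np.array(dx)
    goto([*h,.20],Rk);line_to([*h,.078],.12)
    f0=np.mean([current_ft_force() for _ in range(5)],0)
    move_gripper(.02);dwell(.2);fg=current_ft_force()
    o=current_opening();line_to([*h,.096],.06);dwell(.3)
    f1=np.array(current_ft_force());dwell(.1);f1=(f1+current_ft_force())/2
    print(i,'f0',f0,'grip',fg,'o',o,current_finger_force(),'lift',f1,'dz',f1[2]-f0[2],'tcp',current_tool_pos(),'t',current_clock())
    return f0[2]-f1[2]
E
python3 - <<'E'
from h import *
print(weigh(0))
cv2.imwrite('pics/w0.png',cv2.resize(capture('side')[170:290,170:330,::-1],(800,600),interpolation=cv2.INTER_CUBIC))
E
```

```text
0 f0 [-0.093   0.8569  0.4051] grip [-1.0131 -1.3135  6.5732] o 0.03685513688549426 60.00647747889161 lift [ 0.0022  0.5812 -1.6647] dz -2.0698232925435542 tcp [0.4484 0.1113 0.0959] t 6.5083
2.0698232925435542
```

View pics/w0.png

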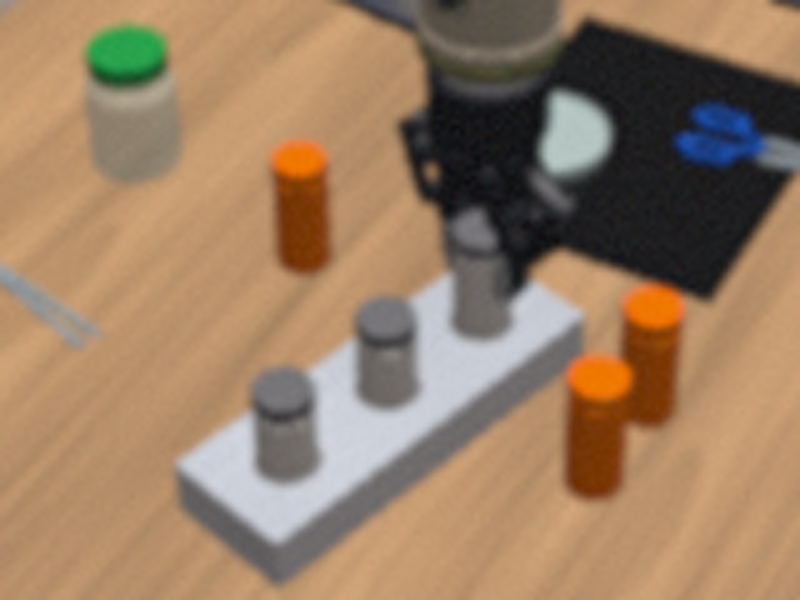

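The first pot (picture about (480,270)) is gripped and lifted at about 1.7–2 N, so it's probably empty. I put it back and weigh the next.

```bash
cat >> h.py <<'E'
def putback(i):
    h=holes[i]
    line_to([*h,.0785],.06);dwell(.1);print('down',current_ft_force());move_gripper(.085);line_to([*h,.20],.2)
E
python3 - <<'E'
from h import *
putback(0)
w=weigh(1);print(w)
if w<3:
    putback(1);print(weigh(2))
E
```

```text
down [-3.4829 -1.6651 12.1569]
1 f0 [-0.3917  0.7519  0.573 ] grip [-0.7153 -1.119   6.1332] o 0.03687201971985699 60.37272940389812 lift [-0.2419  0.4994 -4.4842] dz -5.057252693582722 tcp [0.4709 0.1932 0.0958] t 11.55
5.057252693582722
```

Middle pot weighs 4.5–5 N, so it is the loaded one. I draw it out and present it.

Run:
```python
from h import *
q=quat(-d,-np.cross(d,hz)); T=L+d*.168
line_to([*holes[1],.26],.12);dwell(.3);print(current_ft_force(),current_finger_force(),current_opening())
goto(T+.06*d,q);line_to(T,.06);dwell(.4)
print(current_tool_pos(),T,current_ft_force(),current_finger_force(),current_joint_positions(),current_clock())
t=capture('top');sd=capture('side')
def cr(im,x,y,w,h,k): return cv2.resize(im[y:y+h,x:x+w,::-1],(w*k,h*k),interpolation=cv2.INTER_CUBIC)
o=np.zeros((600,800,3),np.uint8)
o[:300,:400]=cr(t,150,190,100,75,4);o[:300,400:800]=cr(t,265,130,100,75,4)
o[300:,:400]=cr(sd,200,205,100,75,4);o[300:,400:800]=cr(sd,220,110,80,60,5)
cv2.imwrite('pics/fin.png',o)
b=L+d*.1
print('expected base/cap/lens px side',proj('side',[b,b+.09*d,L]),'in crop',(proj('side',[b,b+.09*d,L])-[220,110])*5+[400,300])
```

```text
[ 0.1671  0.0106 -4.3311] 60.37267341976985 0.03704172976939006
[ 0.571  -0.2112  0.2346] [ 0.571  -0.2111  0.2345] [ 0.1475  0.4185 -3.7426] 60.45517751947045 [ 1.1407  0.0586 -0.8268  1.9405 -0.071   0.6458  0.218 ] 16.425
expected base/cap/lens px side [[270.8906 139.0955]
 [281.6173 124.0784]
 [259.9941 154.3502]] in crop [[654.4529 445.4774]
 [708.0864 370.3919]
 [599.9706 521.7511]]
```

View pics/fin.png

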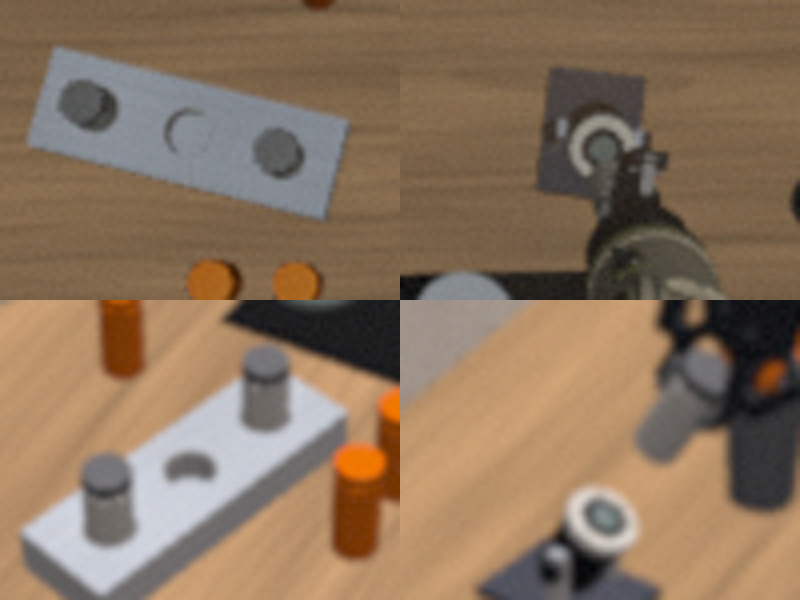

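The final picture shows both empty pots down in the rack at crop (107,500) and (266,388), with the middle hole empty. The pot's base is at about (655,448) in the side crop, as projected. It points at the lens (603,517) and is clear of everything. The arm is still, so I hand in.

```bash
python3 -c "
from h import *
print(finish_job(),current_clock())"
```

```text
the job is handed in; nothing more can be done
the job is handed in; nothing more can be done
```

The middle pot was the loaded one (about 4.5–5 N lifted); I handed the job in with the gripper holding it, base towards the code camera lens at about 10 cm, and the pots in the two outer holes down in the rack. I weighed only one of those two (about 2 N), and the hand-in returned no verdict.

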